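Cap the specimen jars and hold the reflector at its index

ROBOT

A 6-joint arm with a two-finger parallel gripper is mounted at the origin on the work surface. World frame = base frame: x ahead of the robot, y to its left, z up, the work surface at z = 0. Lengths are in m, angles in rad, forces in N, time in s.
With the tool pointing down it reaches from about 0.35 to 0.775 m from the base axis. Payload 7.3 kg.
Tool frame: the origin (TCP) lies between the finger pads; the fingertips stand 8 mm ahead of it and the grasp point (between the pads) lies 11 mm behind it (robot.nose_length is the distance from the TCP to the fingertips, in m); z points along the fingers, y is the line along which they close (so a half turn about z gives the same grasp; the last joint's range is limited). The gripper opens to 92 mm and grips with 3 to 60 N. Pads are 19 mm wide; open, the fingers measure 130 mm over their backs; the gripper's body (75 mm by 190 mm) begins 47 mm behind the grasp point.
Start: joints at [0.965, 0.342, 1.524, -0, 1.275, -0.146], TCP at [0.233, 0.471, 0.235] pointing down, gripper open.
Joint ranges: [-2.53, 2.53], [-0.77, 2.02], [0.04, 2.7], [-1, 4.14], [0.28, 2.66], [-3.11, 3.11]. Speed limits (rad/s): [2.57, 2.57, 3.14, 3.14, 3.14, 3.14].

INTERFACE

Orientations are given as [roll, pitch, yaw] about the fixed x, y, z axes, in that order (R = Rz(yaw) Ry(pitch) Rx(roll)).
In Python, from cell import robot gives the robot as it stands. The module is installed in compiled form; this text tells all that it offers.
- The arm moves only by the shell command python3 -m jog 'ROWS' [FORCE]. ROWS is JSON, a list that holds one entry, the list of rows, each a list of 5 numbers: the gripper's target within -1 to 1 (fully open at 1, half-way at 0, shut at -1), then the shift along the tool's x, y, z in m, then the turn about the tool's z in rad. A call has 1 to 5 rows; each row is the pose to reach, as a shift and turn from the pose commanded when the call began, along the tool's axes at that moment; what a row does not reach only later rows make up. A row lasts 1/12 s, in which the tool goes at most 41.7 mm and 7.16 degrees, less where a joint would pass 70% of its speed; a pose out of reach is approached as far as the arm can. A call with a gripper value outside its range is refused whole. The fingers move at their own pace and stop on an object; FORCE is the grip in N (left out, the last holds). Time passes only in rows, so rows that repeat a pose let the fingers close. It gives the time, the measured TCP pose, the force, the opening and the grip force at its end, in the units of the state.
- robot.observe(): the state, without advancing time (a new reading comes with each control period).
- robot.read_camera(name): name is "scene" or "side" or "wrist"; returns the picture (400x640x3 uint8, red, green, blue); there is no depth.
- robot.camera_model(name): a dict with "camera_matrix" (3x3 intrinsics, pixels), "position" and "attitude" of the camera in the world; the wrist camera has in their place "mount" (4x4, takes a point from camera to tool coordinates, whose origin is the TCP and whose axes are the flange's). Camera axes: x right, y down, z forward; pixel columns grow to the right and rows downward; lengths in m; the calibration is good to about 2 mm. A picture is of the moment at which its call begins: read the wrist's pose just before it. camera_model takes no time and is no camera call.
- robot.hand_in(): hands the job in; it is judged then, once.
The state is a dict: "time": time; "qpos": joint angles; "qvel": joint speeds; "joint_efforts": joint torques, N m; "tool_pos": TCP position; "tool_rot": TCP orientation; "contact_force": force on the tool from outside, world axes, zero at the start; "torque": the same for the moment, N m; "opening": finger opening in m; "grip_force": force on a finger pad.
Only numpy, scipy, OpenCV 4.12 (cv2) and the standard library are available. Lean on these libraries where they do the work, as an engineer would, in place of code of your own. Each camera call takes 0.05 s, during which the arm holds its last target. There are 200 camera calls.

TASK

On the inspection stand, first press the push-on caps of both specimen jars straight down until each is fully home, so that the spirit does not escape under the lamp. Then swing the reflector flap up by its bar handle until it stands at the same angle as the index arm beside it, and finish while still gripping it there: it drops as soon as it is let go. Do not shift the index arm or disturb the bottle, the dish and the basket nearby.

Things in the scene. Friction and masses are not known exactly. Their poses are not given: they have to be found in the camera images.
- tall_jar_cap (a joint): how far the cap of the taller, slimmer jar is pressed down, m: starts at 0 to 0.005 (standing 12 to 7 mm proud of the glass rim), 0.012 = fully home on a hard stop. A tight fit: it takes about 7 N to move and stays wherever it is left
- short_jar_cap (a joint): the same for the shorter, wider jar: starts at 0 to 0.005, 0.012 = fully home on a hard stop, about 7 N
- tall_jar_cap_top (a point): centre of the flat top of the tall jar's black cap (40 mm diameter, 16 mm thick), z up; its top is about 103 to 108 mm above the table at the start and 96 mm when home. The clear glass jar is 36 mm wide and 68 mm high, fixed in a steel foot (50 mm wide) on the stand's grey base plate (12 mm thick)
- short_jar_cap_top (a point): centre of the flat top of the short jar's black cap (52 mm diameter, 16 mm thick), z up; 80 to 85 mm above the table at the start and 73 mm when home. The jar is 48 mm wide and 45 mm high, fixed likewise in a foot 62 mm wide; the two jars stand 80 to 130 mm apart, either one nearer the robot
- flap_hinge (a point): middle of the reflector flap's hinge line, 42 mm above the table. Axes turn with the flap: x along the hinge line (horizontal, pointing roughly away from the robot), -y along the flap from the hinge to its free edge, z out of its upper face (straight up when the flap lies flat). The flap is an aluminium plate 120 mm along the hinge, 132 mm wide, 5 mm thick; its free edge is on the robot's right (towards -y) and the jars stand on the other side of the hinge
- flap_handle (a point): middle of the round bar of the flap's handle, same axes as flap_hinge, at (0, -0.108, +0.040) m from flap_hinge in them. The bar is 10 mm in diameter, runs along x (parallel to the hinge), is 76 mm long between its two end legs and clears the plate by about 32 mm below it; 82 mm above the table when the flap is down
- flap (a joint): angle of the flap, rad: 0 = lying flat on its plinth (start), grows as the free edge rises, stop at 1.3. The hinge is loose: the flap (0.25 to 0.5 kg) falls shut from any angle when let go
- index (a joint): angle of the index arm, rad, measured just as the flap's: the flap is at the marked angle when joint flap equals joint index. Set anywhere from 0.55 to 1.1; a stiff friction hinge keeps it unless it is pushed
- index_tip (a point): centre of the 12 mm ball at the end of the thin dark index arm (6 mm rod), 142 mm from the hinge line, turning about the same line as the flap, 25 mm beyond the flap's edge on the side away from the robot, in front of a graduated wire arc; axes turn with the arm as the flap's do (-y along the arm); the ball stands up to 170 mm above the table, so cross the stand above that
- stand: the fixed inspection stand that carries flap, index arm and jars: grey base plate 210 x 330 x 12 mm, origin at the middle of its underside, z up, x along the hinge line
- spirit_bottle: bystander: brownish-red bottle, 50 mm diameter, 110 mm high, origin at the middle of its underside
- steel_dish: bystander: steel bowl, 110 mm diameter, 35 mm high, origin at the middle of its underside
- basket: bystander: open grey plastic basket, 75 x 75 x 90 mm, origin at the middle of its underside

How it is judged:
By the outcome, as a careful person would: the job done as asked, in the order asked, and still so for the second after the job is handed in, while the arm keeps its last pose, push and grip.
It also fails if it takes over 64 s, if anything falls off the work surface, if the arm or the gripper's body presses on something with over 40 N, if the wrist force passes 120 N, or if a joint passes its speed limit or range.

## Working session

There is one attempt and no reset: what is moved stays moved. The work goes in short steps, Python scripts to look and compute and a shell command to move; the robot and the scene stay as the last step left them, time stands still between calls to the robot, and variables do not carry over. Pictures are saved under pics/ and viewed, at most 10 in all, crops included, and the job is handed in when it is done.

```bash
mkdir -p pics
python3 - <<'E'
from cell import robot
import cv2,numpy as np
np.set_printoptions(precision=4,suppress=True)
for n in("scene","side","wrist"):
    s=robot.observe()
    im=robot.read_camera(n); cv2.imwrite(f"pics/{n}0.png",im[:,:,::-1]); 
    m=robot.camera_model(n); print(n,{k:np.array(v).tolist() for k,v in m.items()})
print(s)
a=[cv2.imread(f"pics/{n}0.png") for n in("scene","side")]
E
```

```text
scene {'camera_matrix': [[438.7670764129512, 0.0, 331.1699388334837], [0.0, 438.7670764129512, 199.57696209234425], [0.0, 0.0, 1.0]], 'position': [1.0905982510341787, 0.4440514349892946, 0.9529567264884974], 'attitude': [-2.53786414143071, 0.008889274843648431, 2.2634922330462204]}
side {'camera_matrix': [[447.9181117660005, 0.0, 312.8849887699725], [0.0, 447.9181117660005, 184.6494743125697], [0.0, 0.0, 1.0]], 'position': [0.019402540754060383, -0.5288527724409381, 0.7760527374329237], 'attitude': [-2.262565736112105, -0.01006382124435512, -0.8330374486910737]}
wrist {'camera_matrix': [[327.64349946805004, 0.0, 321.8226168262085], [0.0, 327.64349946805004, 202.5179218964138], [0.0, 0.0, 1.0]], 'mount': [[-0.0004405436616698454, -0.9508460706486633, -0.3096636172579494, 0.08480638525501132], [0.9999995184389016, -0.00014732918428668704, -0.0009702659815544827, -0.00020454499745481414], [0.000876951107911259, -0.30966389558052615, 0.9508456776631241, -0.14925544245799224], [0.0, 0.0, 0.0, 1.0]]}
{'time': 0.1, 'qpos': array([ 0.965 ,  0.3426,  1.5249, -0.    ,  1.2754, -0.146 ]), 'qvel': array([ 0.0006, -0.0033, -0.0018,  0.0005,  0.0004, -0.0012]), 'joint_efforts': array([  0.0016, -43.2003, -24.4696,   0.072 ,   0.0526,  -0.0001]), 'tool_pos': array([0.2328, 0.4702, 0.2341]), 'tool_rot': array([-3.1403, -0.0002,  2.6818]), 'contact_force': array([-0.2884,  0.2584, -1.2201]), 'torque': array([ 0.0113,  0.0293, -0.0126]), 'grip_force': 0.0, 'opening': 0.09184171065117228}
```

View pics/scene0.png

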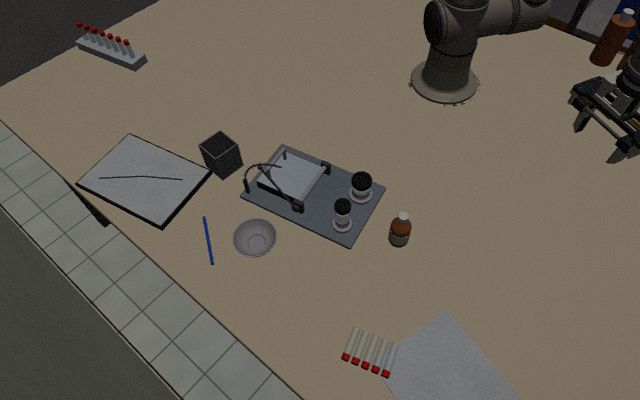

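View pics/side0.png

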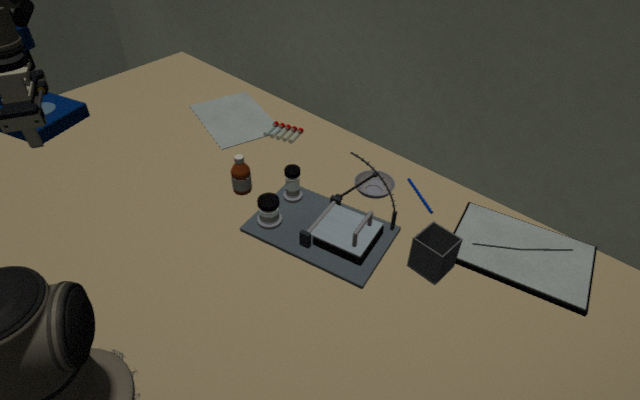

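The scene view shows the plate with corners near (283,145), (385,189), (350,245) and (241,196), and the caps at about (361,180) and (342,206). In the side view the caps are near (268,202) and (292,171), the handle near (363,228) and the index arm from (336,199) to (376,174). Next I'll enlarge both.

Run:
```python
import cv2,numpy as np
a=cv2.imread("pics/scene0.png")[130:255,230:395]; b=cv2.imread("pics/side0.png")[140:290,230:410]
a=cv2.resize(a,None,fx=4,fy=4,interpolation=cv2.INTER_CUBIC); b=cv2.resize(b,None,fx=4,fy=4,interpolation=cv2.INTER_CUBIC)
f=lambda x:np.clip(x.astype(float)*1.6+10,0,255).astype('uint8')
cv2.imwrite("pics/a.png",f(a));cv2.imwrite("pics/b.png",f(b))
```

```text
(no output)
```

View pics/a.png

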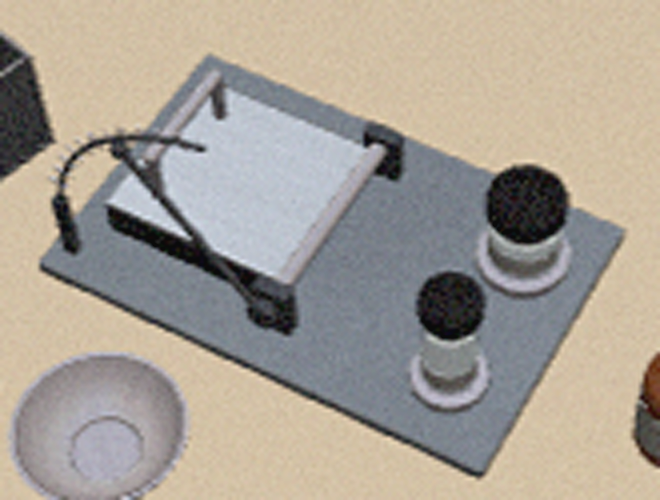

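View pics/b.png

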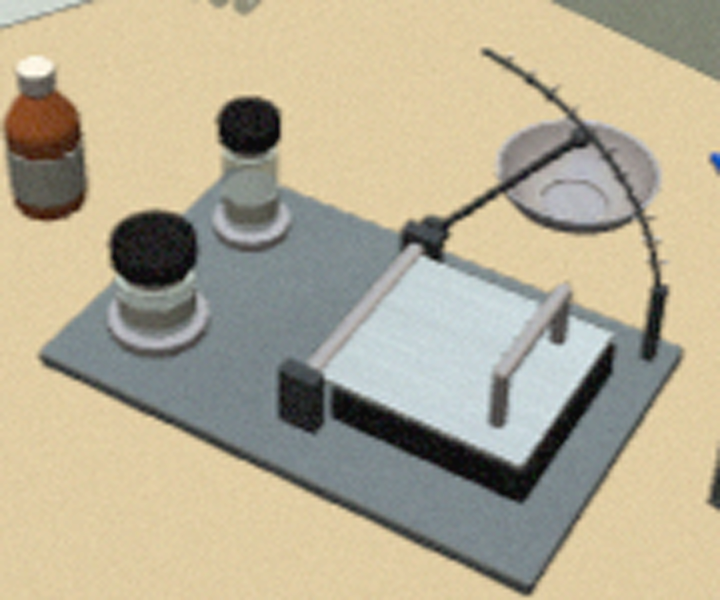

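In the crops, crop px/4 plus the offset gives image px. The plate corners, cap tops, handle ends and index ball (a: 122,148; b: 582,137) are all clear, so I'll triangulate them.

```bash
cat > h.py <<'E'
from cell import robot
import numpy as np,cv2
from scipy.spatial.transform import Rotation as R
np.set_printoptions(precision=4,suppress=True)
def cam(n,state=None):
    m=robot.camera_model(n);K=np.array(m["camera_matrix"])
    if n=="wrist":
        M=np.array(m["mount"]);Rt=R.from_euler('xyz',state["tool_rot"]).as_matrix()
        return K,Rt@M[:3,:3],Rt@M[:3,3]+state["tool_pos"]
    return K,R.from_euler('xyz',m["attitude"]).as_matrix(),np.array(m["position"])
def ray(c,p):
    K,A,o=c;d=A@np.linalg.solve(K,[p[0],p[1],1]);return o,d/np.linalg.norm(d)
def onz(c,p,z):
    o,d=ray(c,p);return o+d*(z-o[2])/d[2]
def tri(c1,p1,c2,p2):
    o1,d1=ray(c1,p1);o2,d2=ray(c2,p2)
    s=np.linalg.lstsq(np.c_[d1,-d2],o2-o1,rcond=None)[0]
    a=o1+s[0]*d1;b=o2+s[1]*d2;return (a+b)/2,np.linalg.norm(a-b)
def proj(c,X):
    K,A,o=c;q=K@(A.T@(np.array(X)-o));return q[:2]/q[2]
E
python3 - <<'E'
from h import *
S,D=cam("scene"),cam("side")
A=lambda x,y:(230+x/4-.375,130+y/4-.375)
B=lambda x,y:(230+x/4-.375,140+y/4-.375)
for p in[(208,55),(625,232),(482,472),(40,265)]:print("sc corner",onz(S,A(*p),.012))
for p in[(40,355),(528,588),(682,350)]:print("sd corner",onz(D,B(*p),.012))
for n,a,b in[("short",(527,197),(154,231)),("tall",(452,296),(250,114)),("tip",(122,148),(582,137)),("hA",(215,77),(500,378)),("hB",(148,160),(568,290)),("hinge far",(285,278),(418,250)),("hinge near",(378,150),(318,362))]:
    print(n,*tri(S,A(*a),D,B(*b)))
E
```

```text
sc corner [ 0.5361 -0.2112  0.012 ]
sc corner [0.475  0.1108 0.012 ]
sc corner [0.6762 0.1489 0.012 ]
sc corner [ 0.7399 -0.1703  0.012 ]
sd corner [0.4669 0.1039 0.012 ]
sd corner [ 0.5285 -0.2148  0.012 ]
sd corner [ 0.7317 -0.1755  0.012 ]
short [0.5376 0.0736 0.083 ] 0.0012597037528185035
tall [0.6367 0.0923 0.1039] 0.00013050064659771838
tip [ 0.704  -0.1034  0.1522] 0.001719987021048362
hA [ 0.5858 -0.1469  0.0786] 0.002545024230986943
hB [ 0.6649 -0.1323  0.0798] 0.0003133376359471852
hinge far [ 0.6621 -0.0229  0.0452] 0.0027324128858435648
hinge near [ 0.5482 -0.0435  0.0473] 0.004391550287334579
```

```bash
for i in 1 2 3; do python3 -m jog '[[[-1,-0.033,-0.013,0,0],[-1,-0.066,-0.026,0,0],[-1,-0.1,-0.038,0,0],[-1,-0.133,-0.05,0,0],[-1,-0.163,-0.063,0,0]]]' 20 | tail -3; done
python3 -m jog '[[[-1,0,0,0,-0.11],[-1,0,0,0,-0.22],[-1,0,0,0,-0.325],[-1,0,0,0,-0.325]]]'
python3 -m jog '[[[-1,0,0,0,-0.11],[-1,0,0,0,-0.22],[-1,0,0,0,-0.325],[-1,0,0,0,-0.325],[-1,0,0,0,-0.325]]]'
python3 - <<'E'
from h import *
s=robot.observe();im=robot.read_camera("wrist");cv2.imwrite("pics/w1.png",im[:,:,::-1]);np.save("w1.npy",np.r_[s["tool_pos"],s["tool_rot"]]);print(s["tool_pos"],s["tool_rot"],s["contact_force"],s["time"])
c=cam("wrist",s)
for X in[(.5376,.0736,.083),(.6367,.0923,.104),(.704,-.1034,.152)]:print(proj(c,X))
E
```

```text
contact_force: [1.0, -0.4, -0.0]
opening: 0.0632
grip_force: 0.0
contact_force: [0.3, 0.9, 0.1]
opening: 0.0298
grip_force: 0.0
contact_force: [0.9, 0.3, 0.7]
opening: 0.0009
grip_force: 0.0
time: 1.73
tool_pos: [0.5872, 0.0838, 0.2342]
tool_rot: [-3.141, -0.001, 3.01]
contact_force: [0.6, 0.4, 0.4]
opening: 0.0003
grip_force: 0.0
time: 2.15
tool_pos: [0.5872, 0.0843, 0.2346]
tool_rot: [3.141, -0.0, -2.956]
contact_force: [0.3, -0.9, -0.4]
opening: 0.0003
grip_force: 0.0
[0.5872 0.0843 0.2346] [ 3.1415 -0.0003 -2.9564] [ 0.2669 -0.8791 -0.379 ] 2.15
[320.4629 135.7307]
[320.6814 247.1454]
[ 73.6004 305.5175]
```

View pics/w1.png

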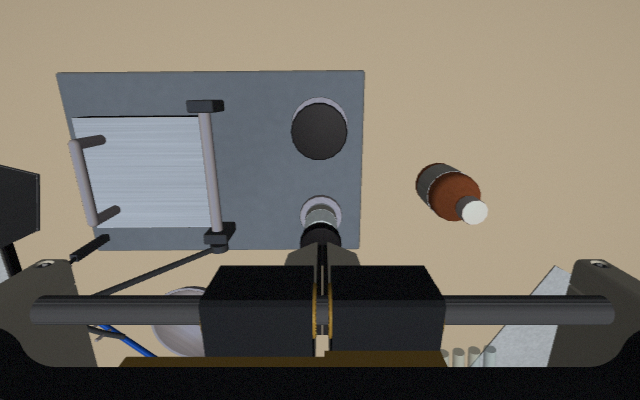

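The wrist view shows the short cap centred at (319,131), the tall cap partly hidden at (320,235) behind the fingers, and the hinge running from (206,106) to (217,238). Handle ends are at (75,145) and (93,224).

Run:
```python
from h import *
s=robot.observe();c=cam("wrist",s)
X=onz(c,(319,131),.083);print("short",X)
for p,z in[((75,145),.087),((93,224),.087),((206,112),.045),((214,228),.045)]:print(onz(c,p,z))
Rt=R.from_euler('xyz',s["tool_rot"]).as_matrix()
for X in(X,np.array([.6367,.0923,.104])):print(Rt.T@(X-s["tool_pos"]))
```

```text
short [0.5338 0.0715 0.083 ]
[ 0.5861 -0.1427  0.087 ]
[ 0.6614 -0.1289  0.087 ]
[ 0.54   -0.0424  0.045 ]
[ 0.6637 -0.0241  0.045 ]
[ 0.0548 -0.0027  0.1517]
[-0.0501 -0.0012  0.1306]
```

```bash
python3 -m jog '[[[-1,0.035,-0.002,0,0],[-1,0.053,-0.002,0.03,0],[-1,0.053,-0.002,0.07,0],[-1,0.053,-0.002,0.105,0],[-1,0.053,-0.002,0.13,0]]]' | grep -E "pos|force"
python3 -m jog '[[[-1,0,0,0.004,0],[-1,0,0,0.008,0],[-1,0,0,0.01,0],[-1,0,0,0.012,0],[-1,0,0,0.014,0]]]' | grep -E "pos|force"
python3 -m jog '[[[-1,0,0,0.002,0],[-1,0,0,0.004,0],[-1,0,0,0.006,0],[-1,0,0,0.007,0],[-1,0,0,0.008,0]]]' | grep -E "pos|force"
```

```text
tool_pos: [0.5341, 0.0722, 0.1024]
contact_force: [0.1, 0.2, 0.0]
grip_force: 0.0
tool_pos: [0.5368, 0.0722, 0.0922]
contact_force: [-0.1, -0.2, -0.9]
grip_force: 0.0
tool_pos: [0.5365, 0.0722, 0.0841]
contact_force: [-1.4, -0.6, 6.8]
grip_force: 3.4
```

```bash
for i in 1 2 3; do python3 -m jog '[[[-1,0,0,0.001,0],[-1,0,0,0.002,0],[-1,0,0,0.002,0],[-1,0,0,0.002,0],[-1,0,0,0.002,0]]]' | grep -E "pos|contact"; done
```

```text
tool_pos: [0.5365, 0.0722, 0.082]
contact_force: [-0.7, 0.3, 5.1]
tool_pos: [0.5366, 0.0722, 0.0811]
contact_force: [-3.9, -0.4, 14.6]
tool_pos: [0.5367, 0.0722, 0.0809]
contact_force: [-9.0, 0.2, 29.6]
```

```bash
python3 -m jog '[[[-1,0,0,-0.035,0],[-1,0,0,-0.07,0],[-1,-0.03,0,-0.085,0],[-1,-0.065,0.001,-0.085,0],[-1,-0.101,0.001,-0.085,0]]]' | grep -E "pos|contact"
python3 -m jog '[[[-1,0,0,0.015,0],[-1,0,0,0.03,0],[-1,0,0,0.036,0],[-1,0,0,0.04,0],[-1,0,0,0.042,0]]]' | grep -E "pos|contact"
for i in 1 2 ; do python3 -m jog '[[[-1,0,0,0.002,0],[-1,0,0,0.004,0],[-1,0,0,0.006,0],[-1,0,0,0.007,0],[-1,0,0,0.007,0]]]' | grep -E "pos|contact"; done
```

```text
tool_pos: [0.6364, 0.0926, 0.1649]
contact_force: [1.1, -0.5, 0.4]
tool_pos: [0.6344, 0.0922, 0.1196]
contact_force: [0.4, 0.1, 0.3]
tool_pos: [0.6346, 0.0922, 0.1128]
contact_force: [0.3, 0.9, 0.5]
tool_pos: [0.6347, 0.0922, 0.1066]
contact_force: [-1.5, -0.6, 4.8]
```

```bash
for i in 1 2 3; do python3 -m jog '[[[-1,0,0,0.001,0],[-1,0,0,0.002,0],[-1,0,0,0.002,0],[-1,0,0,0.002,0],[-1,0,0,0.002,0]]]' | grep -E "pos|contact"; done
```

```text
tool_pos: [0.6347, 0.0922, 0.1047]
contact_force: [-1.5, 0.7, 5.3]
tool_pos: [0.6348, 0.0922, 0.1041]
contact_force: [-4.3, -0.3, 12.9]
tool_pos: [0.6349, 0.0922, 0.104]
contact_force: [-9.7, -2.1, 23.8]
```

```bash
python3 -m jog '[[[-1,0,0,-0.035,0],[-1,0,0,-0.07,0],[-1,0,0,-0.105,0],[-1,0,0,-0.13,0],[0,0,0,-0.15,0]]]' | grep -E "pos|contact"
python3 -m jog '[[[0,0.01,-0.04,0,0],[0,0.02,-0.08,0,0],[0,0.03,-0.12,0,0],[0,0.04,-0.16,0,0],[0,0.05,-0.195,0,0]]]' | grep -E "pos|contact"
python3 -m jog '[[[0,0.003,-0.029,0,0],[0,0.003,-0.029,0,0],[0,0.003,-0.029,0,0],[0,0.003,-0.029,0,0]]]' | grep -E "pos|contact|open"
python3 - <<'E'
from h import *
s=robot.observe();im=robot.read_camera("wrist");cv2.imwrite("pics/w2.png",im[:,:,::-1]);print(s["tool_pos"],s["tool_rot"])
c=cam("wrist",s)
for X in[(.586,-.145,.082),(.6635,-.131,.082),(.704,-.1034,.152)]:print(proj(c,X))
E
```

```text
tool_pos: [0.6352, 0.0923, 0.253]
contact_force: [1.3, -0.5, 0.3]
tool_pos: [0.6221, -0.1111, 0.2499]
contact_force: [0.1, 0.2, -0.2]
tool_pos: [0.6249, -0.1372, 0.2496]
contact_force: [-0.4, 0.3, -0.2]
opening: 0.0456
[ 0.6249 -0.1372  0.2496] [ 3.1409  0.0001 -2.9515]
[321.5866 145.3396]
[320.7726 221.682 ]
[342.7655 298.7426]
```

View pics/w2.png

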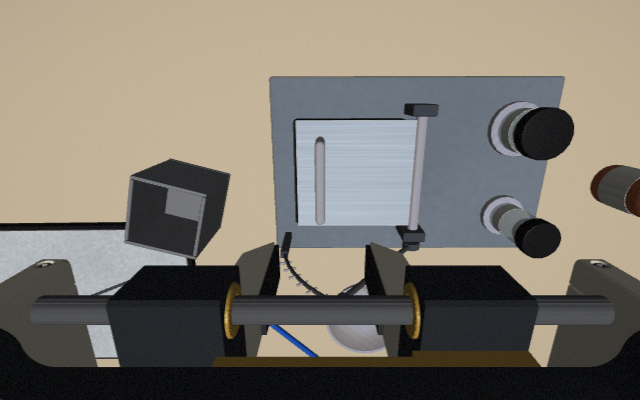

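The bar runs from (320,140) to (320,222), midway between the fingers and parallel to the tool x axis. I'll descend and grip it.

```bash
python3 -m jog '[[[0,0,0,0.04,0],[0,0,0,0.08,0],[0,0,0,0.12,0],[0,0,0,0.15,0],[0,0,0,0.165,0]]]' 15 | grep -E "pos|contact"
python3 -m jog '[[[0,0,0,0.01,0],[0,0,0,0.0115,0],[-0.4,0,0,0.0115,0],[-1,0,0,0.0115,0],[-1,0,0,0.0115,0]]]' 15| grep -E "pos|contact"
python3 -m jog '[[[-1,0,0,0,0],[-1,0,0,0,0],[-1,0,0,0,0],[-1,0,0,0,0],[-1,0,0,0,0]]]' 15
python3 - <<'E'
from h import *
c=cam("side")
im=robot.read_camera("side");cv2.imwrite("pics/s2.png",im[:,:,::-1])
E
```

```text
tool_pos: [0.6228, -0.1349, 0.0802]
contact_force: [-0.5, 0.6, -0.6]
tool_pos: [0.626, -0.1378, 0.0751]
contact_force: [0.8, -0.3, -0.0]
time: 10.08
tool_pos: [0.6255, -0.1392, 0.074]
tool_rot: [-3.139, 0.002, -2.952]
contact_force: [0.8, -6.0, 1.5]
opening: 0.0092
grip_force: 15.0
```

```bash
python3 -m jog '[[[-1,0,0.0045,-0.0106,0],[-1,0,0.0101,-0.0207,0],[-1,0,0.0166,-0.0302,0],[-1,0,0.0241,-0.0389,0],[-1,0,0.0324,-0.0469,0]]]' | tail -5
python3 -m jog '[[[-1,0,0.0045,-0.0036,0],[-1,0,0.009,-0.0071,0],[-1,0,0.0139,-0.0103,0],[-1,0,0.0188,-0.0133,0],[-1,0,0.0188,-0.0133,0]]]' | tail -5
python3 -m jog '[[[-1,0,0.005,-0.0027,0],[-1,0,0.0102,-0.0052,0],[-1,0,0.0102,-0.0052,0],[-1,0,0.0102,-0.0052,0],[-1,0,0.0102,-0.0052,0]]]' | tail -5
python3 - <<'E'
from h import *
b=[]
for n,(u,v) in dict(scene=(230,120),side=(300,130)).items():
    im=robot.read_camera(n)[:,:,::-1];cv2.imwrite(f"pics/{n}3.png",im)
    b.append(cv2.resize(im[v:v+120,u:u+80*1],None,fx=5,fy=5,interpolation=cv2.INTER_CUBIC))
b=np.hstack(b);cv2.imwrite("pics/c3.png",np.clip(b.astype(float)*1.6,0,255).astype('uint8'))
s=robot.observe();print(s["tool_pos"],s["tool_rot"],s["contact_force"],s["time"],s["opening"])
e=R.from_euler('z',.1896).as_matrix();H=np.array([.6051,-.0331,.042])
d=e.T@(s["tool_pos"]+[0,0,.008]-H);print(d,np.arctan2(d[2],-d[1])-.3547, np.hypot(d[1],d[2]))
E
```

```text
tool_pos: [0.6196, -0.1084, 0.122]
tool_rot: [-3.137, 0.002, -2.952]
contact_force: [0.1, -8.3, 5.2]
opening: 0.009
grip_force: 15.0
tool_pos: [0.616, -0.0892, 0.1361]
tool_rot: [-3.137, 0.003, -2.951]
contact_force: [-2.1, -8.9, 8.5]
opening: 0.0092
grip_force: 15.0
tool_pos: [0.6141, -0.0793, 0.1408]
tool_rot: [-3.138, 0.003, -2.952]
contact_force: [-1.8, -6.5, 8.4]
opening: 0.0092
grip_force: 15.0
[ 0.6141 -0.0793  0.1407] [-3.1377  0.0027 -2.9517] [-2.1702 -6.0075  9.5219] 11.4833 0.009194301360473452
[ 0.0002 -0.0471  0.1067] 0.8005140589801665 0.11666727636225611
```

View pics/c3.png

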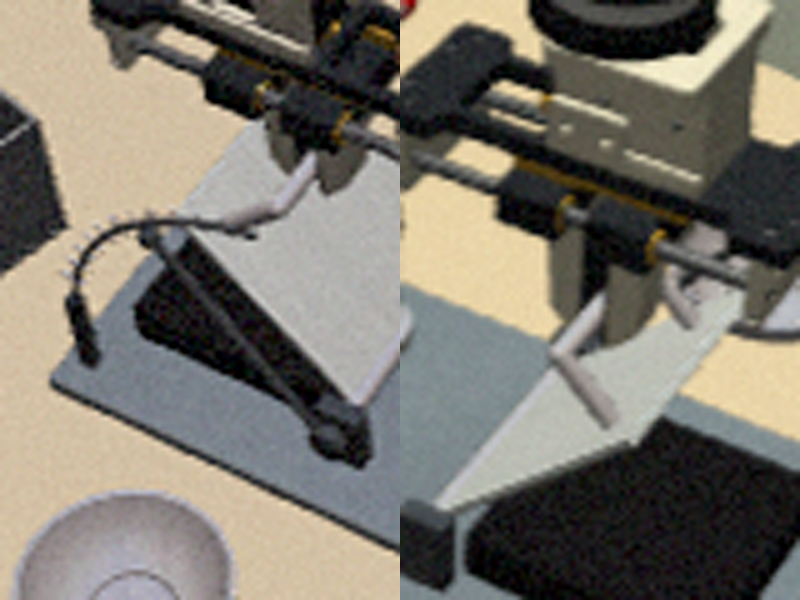

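The scene crop shows the index ball at (150,237), its arm running to the hinge at (325,430), and the flap's far free corner at (190,235). The flap stands close to the index but slightly lower. I'll cast the ball and flap corner onto their own turning planes.

Run:
```python
from h import *
e=R.from_euler('z',.1896).as_matrix();H=np.array([.6051,-.0331,.042])
def pl(c,p,x):
    o,d=ray(c,p);n=e[:,0];X=o+d*((H+n*x-o)@n)/(d@n);q=e.T@(X-H);return q,np.arctan2(q[2],-q[1]),np.hypot(q[1],q[2])
S,D=cam("scene"),cam("side")
s5=lambda x,y:(230+x/5-.4,120+y/5-.4)
print("ball scene",pl(S,s5(150,237),.085))
print("ball scene",pl(S,(260.1,166.6),.085))
print("ball side",pl(D,(230+582/4-.375,140+137/4-.375),.085))
print("hinge hub scene",pl(S,s5(325,430),.085))
print("corner",pl(S,s5(190,235),.06))
# predictions
for th in(.75,.8,.85,.9,.95):
    b=H+e@[.085,-.142*np.cos(th),.142*np.sin(th)]
    k=[proj(S,H+e@[.06,-.132*np.cos(th)+t*np.sin(th),.132*np.sin(th)+t*np.cos(th)]) for t in(-.0025,.0025)]
    f=lambda q:(q+.4-[230,120])*5
    print(th,"ball a5",f(proj(S,b)),"side4",(proj(D,b)+.375-[230,140])*4,"corner",f(k[0]),f(k[1]))
```

```text
ball scene (array([ 0.085 , -0.0874,  0.1101]), np.float64(0.8997831843337912), np.float64(0.14057246309612334))
ball scene (array([ 0.085 , -0.0856,  0.1127]), np.float64(0.9213686346614273), np.float64(0.1414748671870762))
ball side (array([ 0.085 , -0.0882,  0.1098]), np.float64(0.8942895340111036), np.float64(0.14082933382474003))
hinge hub scene (array([ 0.085 , -0.0004,  0.0096]), np.float64(1.525313153025749), np.float64(0.009626394111347705))
corner (array([ 0.06  , -0.0853,  0.0856]), np.float64(0.7867587420737565), np.float64(0.12082343012031722))
0.75 ball a5 [125.193  241.6994] side4 [605.0185 164.2759] corner [166.9037 221.6577] [171.7549 219.4543]
0.8 ball a5 [132.248  238.8844] side4 [597.9372 154.3497] corner [173.3737 218.804 ] [178.6325 216.9486]
0.85 ball a5 [139.8947 236.575 ] side4 [590.3928 144.6068] corner [180.3803 216.4114] [186.0374 214.9145]
0.9 ball a5 [148.1198 234.786 ] side4 [582.4085 135.0799] corner [187.9112 214.4937] [193.9557 213.3648]
0.95 ball a5 [156.9077 233.5307] side4 [574.0097 125.8005] corner [195.9516 213.0632] [202.3711 212.3108]
```

```bash
python3 -m jog '[[[-1,0,0.0054,-0.0022,0],[-1,0,0.0108,-0.0041,0],[-1,0,0.0108,-0.0041,0],[-1,0,0.0108,-0.0041,0],[-1,0,0.0108,-0.0041,0]]]' | tail -5
python3 - <<'E'
from h import *
im=np.mean([robot.read_camera("scene")[:,:,::-1].astype(float) for _ in range(6)],0)
np.save("s4.npy",im)
b=cv2.resize(im[145:215,240:320],None,fx=8,fy=8,interpolation=cv2.INTER_CUBIC)
cv2.imwrite("pics/c4.png",np.clip(b*1.6,0,255).astype('uint8'))
s=robot.observe();print(s["tool_pos"],s["contact_force"],s["time"],s["opening"])
e=R.from_euler('z',.1896).as_matrix();H=np.array([.6051,-.0331,.042])
d=e.T@(s["tool_pos"]+[0,0,.008]-H);print(d,np.arctan2(d[2],-d[1])-.3547, np.arccos(-d[1]/.1152)-.3547)
E
```

```text
tool_pos: [0.6119, -0.0681, 0.1446]
tool_rot: [-3.139, 0.002, -2.951]
contact_force: [-2.2, -4.8, 7.6]
opening: 0.0093
grip_force: 15.0
[ 0.6119 -0.0683  0.1446] [-1.5341 -4.2998  9.0004] 12.2 0.00914741004208564
[ 0.0001 -0.0358  0.1106] 0.9027071373546487 0.8997913812021776
```

View pics/c4.png

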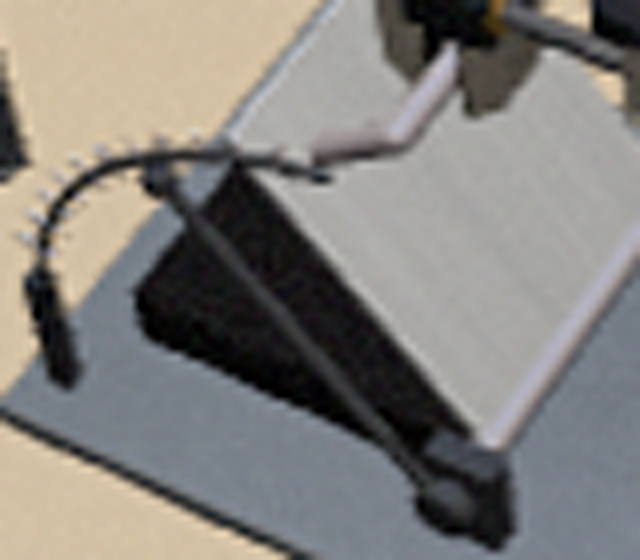

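In the crop, the index ball is at (160,180), the rod runs through (200,222) and (415,475), and the flap's edge runs (245,172) to (475,437). The two are nearly parallel. I'll do one numeric check against the predicted lines.

Run:
```python
from h import *
e=R.from_euler('z',.1896).as_matrix();H=np.array([.6051,-.0331,.042]);S=cam("scene")
im=np.load("s4.npy").mean(2)
# plate edge: bright/dark crossing per row (crop px 175..430 -> rows)
pts=[]
for r in range(169,197):
    x0=240+(245+(8*(r-145+.5)-172)*230/265)/8
    xs=np.arange(x0-4,x0+5,.1);v=cv2.remap(im.astype('f4'),np.float32(xs)[None],np.full((1,len(xs)),r,'f4'),cv2.INTER_LINEAR)[0]
    h=(v[:5].mean()+v[-10:].mean())/2;k=np.where((v[:-1]<h)&(v[1:]>=h))[0]
    if len(k):pts.append((xs[k[0]],r))
pts=np.array(pts);f=np.polyfit(pts[:,1],pts[:,0],1);print("edge dx/dy",f[0],"rms",np.std(pts[:,0]-np.polyval(f,pts[:,1])),"x@172,192",np.polyval(f,[172,192]))
P=lambda x,l,t,th:proj(S,H+e@[x,-l*np.cos(th)+t*np.sin(th),l*np.sin(th)+t*np.cos(th)])
for th in(.85,.9,.95):
    out=[]
    for t in(-.0025,.0025):
        a,b=P(.06,.03,t,th),P(.06,.12,t,th);m=(b[0]-a[0])/(b[1]-a[1]);out+=[m,a[0]+m*(172-a[1]),a[0]+m*(192-a[1])]
    a,b=P(.085,.03,0,th),P(.085,.12,0,th);print(th,np.array(out),"rod",(b[0]-a[0])/(b[1]-a[1]),"ball",P(.085,.142,0,th))
# rod: local contrast centre from typed pts
x=lambda p:(240+p[0]/8-.44,145+p[1]/8-.44)
a,b=x((160,180)),x((415,475));print("rod meas",(b[0]-a[0])/(b[1]-a[1]),"ball",a)
```

```text
edge dx/dy 0.8478095857731445 rms 0.08668883583004826 x@172,192 [275.9902 292.9464]
0.85 [  0.9    273.8816 291.8807   0.898  275.2644 293.2251] rod 0.9160974122241693 ball [257.5789 166.915 ]
0.9 [  0.8514 275.2713 292.2988   0.8493 276.6524 293.6386] rod 0.8682826259464176 ball [259.224  166.5572]
0.95 [  0.8031 276.6506 292.7126   0.8009 278.0333 294.0511] rod 0.820690513650661 ball [260.9815 166.3061]
rod meas 0.864406779661017 ball (259.56, 167.06)
```

Edge slope gives a flap angle of about 0.90, and rod slope gives the index about 0.90. The caps reached their hard stops and the grip is holding, so I'll hand in.

```bash
python3 -c "
from cell import robot
print(robot.hand_in())"
```

```text
the job is handed in; nothing more can be done
None
```

I pressed both jar caps down onto their hard stops, then swung the flap up to about 0.90 rad. The index arm also measures about 0.90 rad, and the job was handed in with the handle still gripped there; hand-in returned no verdict.

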